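Load the spacer rings on a sprung probe and hold a cell pressed home

ROBOT

A 6-joint arm with a two-finger parallel gripper is mounted at the origin on a cart in front of the work surface, level with it; the furniture and walls round the work are solid. World frame = base frame: x ahead of the robot, y to its left, z up, the work surface at z = 0. Lengths are in mm, angles in degrees, forces in N, time in s.
With the tool pointing down it reaches from about 300 to 950 mm from the base axis. Payload 3.1 kg.
Tool frame: the origin (TCP) lies midway between the tips of the shut fingers; the grasp point (between the pads) lies 19 mm behind it; z points along the fingers, y is the line along which they close (so a half turn about z gives the same grasp; the last joint's range is limited). The gripper opens to 85 mm and grips with 20 to 120 N. Pads are 22 mm wide; open, the fingers measure 114 mm over their backs; the gripper's body (76 mm by 85 mm) begins 54 mm behind the grasp point. The pads swing forward as they close: fully open they stand 13 mm farther back than shut.
Start: joints at [59.662, 17.653, 93.61, -0, 68.738, -3.994], TCP at [277.381, 560.082, 231.272] pointing down, gripper open.
Joint ranges: [-175.34, 175.34], [-45.06, 112.39], [2.9, 150.54], [-68.45, 248.45], [3.09, 151.38], [-168.51, 168.51]. Speed limits (degrees/s): [159.86, 159.86, 180, 180, 180, 180].

INTERFACE

Orientations are given as [roll, pitch, yaw] about the fixed x, y, z axes, in that order (R = Rz(yaw) Ry(pitch) Rx(roll)).
In Python, from cell import manip gives the robot as it stands. The module is installed in compiled form; this text tells all that it offers.
- The arm moves only by the shell command python3 -m creep 'ROWS'. ROWS is JSON, a list that holds one entry, the list of rows, each a list of 7 numbers: the shift along the tool's x, y, z in units of 40 mm (1.0 is 40 mm), then the turn, a rotation vector about the tool's x, y, z in units of 8 degrees (1.0 is 8 degrees), then the closure, from -1 (fully open) to 1 (shut). A call has exactly 10 rows; each row shifts and turns the commanded pose from where the row before left it, along the tool's axes as they then stand; what a row does not reach is not made up. A row lasts 1/8 s, in which the tool goes at most 62.5 mm and 10.7 degrees, less where a joint would pass 70% of its speed; a pose out of reach is approached as far as the arm can. A call is refused whole if a number of a shift passes 1 or a number of a turn 1, either way. A call with a gripper value outside its range is refused whole. The fingers move at their own pace and stop on an object; the grip force is fixed at half the most. Time passes only in rows, so rows that do not move let the fingers close, or fill a call up. It gives the time, the measured TCP pose, the force, the opening and the grip force at its end, in the units of the state.
- manip.get_state(): the state, without advancing time (a new reading comes with each control period).
- manip.get_image(name): name is "side" or "top" or "wrist"; returns (picture, depth): 400x640x3 uint8, blue, green, red; 400x640 float32, mm along the optical axis (not along the pixel's ray), 0 where there is no reading.
- manip.camera_model(name): a dict with "mtx" (3x3 intrinsics, pixels), "cam_to_world" (4x4, takes a point from camera to world coordinates). Camera axes: x right, y up, looking along -z (the intrinsics and any distortion apply to the point x, -y, -z); pixel columns grow to the right and rows downward; lengths in mm; the calibration is good to about 2 mm. A picture is of the moment at which its call begins: read the wrist's pose just before it. camera_model takes no time and is no camera call; for the wrist camera it gives the pose at the moment of the call.
- manip.job_done(): hands the job in; it is judged then, once.
The state is a dict: "t": time; "q": joint angles; "dq": joint speeds; "effort": joint torques, N m; "eef_pos": TCP position; "tool_rot": TCP orientation; "contact_force": force on the tool from outside, world axes, zero at the start; "moment": the same for the moment, N m; "width": finger opening in mm; "grasp_force": force on a finger pad.
Only numpy, scipy, OpenCV 4.12 (cv2) and the standard library are available. Lean on these libraries where they do the work, as an engineer would, in place of code of your own. Each camera call takes 0.05 s, during which the arm holds its last target. There are 200 camera calls.

TASK

Set up the probe stand for a cell test: thread the brass ring down over the probe post until it lies fully home on the black seat and let go of it, then thread the white ring down on top of it the same way. Then take the standing red cell, keep it upright, centre it over the spring pin and press it straight down until its flat bottom end meets the white ring as a hard stop. Finish while still gripping the cell and pressing it firmly down on the ring; leave the green cell standing where it is.

Things in the scene. Friction and masses are not known exactly. Their poses are not given: they have to be found in the camera images.
- probe_stand: fixed aluminium plate, top 12 mm above the worktop, yaw varies. Origin on the worktop under the probe axis, z up, x from the probe towards a red and a black terminal (16 mm across, 34 mm tall overall, at x = +64, y = +-24 mm); the plate spans x = -45 to +85, y = -45 to +45 mm. On the axis stand a round black seat, a steel post and in it the spring pin
- seat (a point): point on the probe axis at the top of the black seat (30 mm across), 16 mm above the worktop, where the first ring lies home; z up. From it rises the fixed steel post, 12 mm across for 16 mm, then tapering to 7.4 mm across at its top 22 mm above the seat
- pin_tip (a point): flat top of the brass spring pin (6 mm across) that sticks out of the post, on the probe axis; 52 mm above the worktop when free, moves down with the pin
- pin (a joint): how far the spring pin is pushed down, m: 0 free, mechanical end 0.016. Spring: 3 N to start it, plus 500 N/m. With both rings home the cell stops on the white ring at 0.012, where the spring pushes up with 9 N
- brass_ring: loose brass ring lying flat, 36 mm outside, 15 mm bore, 12 mm thick, 60 g; origin at the centre of its underside, z along its axis
- white_ring: loose white plastic ring lying flat, 36 mm outside, 15 mm bore, 12 mm thick, about 30 g; origin at the centre of its underside, z along its axis
- red_cell: loose red cylindrical battery cell standing upright, 18 mm across, 65 mm tall, about 46 g; origin at the centre of its bottom end, z up along the cell
- green_cell: loose green battery cell of the same size, standing upright; to be left alone
Not all that is in view belongs to the job. Of the things like the red_cell, leave any that is blue or turquoise; of the rest the smaller one is meant.

How it is judged (in metres and radians):
On the way, in this order (a step that is already met when the one before it is completed fails the run):
1. the brass ring lies home on the seat, let go (z of brass_ring in the frame of probe_stand between 0.013 and 0.0185 m and horizontal distance between brass_ring and seat below 0.0035 m and angle between brass_ring's own z axis and vertical below 0.08 rad and contact force between the fingers and brass_ring below 0.1 N), for 0.2 s.
2. the white ring lies home on the brass ring, let go (z of brass_ring in the frame of probe_stand between 0.013 and 0.0185 m and horizontal distance between each of brass_ring, white_ring and seat below 0.0035 m and angle between each of brass_ring, white_ring's own z axis and vertical below 0.08 rad and z of white_ring in the frame of probe_stand between 0.025 and 0.031 m and contact force between the fingers and white_ring below 0.1 N), for 0.2 s.
At the end, for the whole second after the job is handed in: Rings flat on the post, brass below white (3.5 mm, 0.08 rad). Red cell upright (0.1 rad), within 5 mm of the axis, still, gripped (over 2 N), pressing on the white ring (over 1 N, pin down over 10.5 mm, bottom at most 2 mm above nominal). Green cell upright within 30 mm of its start (z of brass_ring in the frame of probe_stand between 0.013 and 0.0185 m and horizontal distance between each of brass_ring, white_ring and seat below 0.0035 m and angle between each of brass_ring, white_ring's own z axis and vertical below 0.08 rad and z of white_ring in the frame of probe_stand between 0.025 and 0.031 m and value of joint pin above 0.0105 m and contact force between red_cell and white_ring above 1 N and contact force between the fingers and red_cell above 2 N and horizontal distance between red_cell and seat below 0.005 m and angle between red_cell's own z axis and vertical below 0.1 rad and linear speed of red_cell below 0.02 m/s and z of red_cell in the frame of probe_stand below 0.042 m and distance of green_cell from where it was at the start of the episode below 0.03 m and angle between green_cell's own z axis and vertical below 0.2 rad); the arm keeps its last pose, push and grip.
It fails at once if the green cell is knocked over or carried off (angle between green_cell's own z axis and vertical above 0.5 rad or distance of green_cell from where it was at the start of the episode above 0.05 m).
It also fails if it takes over 69 s, if anything falls off the work surface, if the arm or the gripper's body presses on something with over 40 N, if the wrist force passes 120 N, or if a joint passes its speed limit or range.

## Working session

There is one attempt and no reset: what is moved stays moved. The work goes in short steps, Python scripts to look and compute and a shell command to move; the robot and the scene stay as the last step left them, time stands still between calls to the robot, and variables do not carry over. Pictures are saved under pics/ and viewed, at most 10 in all, crops included, and the job is handed in when it is done.

```bash
mkdir -p pics && cat > h.py <<'E'
import numpy as np, cv2
from cell import manip
from scipy.spatial.transform import Rotation as R
def grab(n):
    m=manip.camera_model(n); im,d=manip.get_image(n); return im,d,np.array(m["mtx"]),np.array(m["cam_to_world"])
def pts(d,K,T):
    v,u=np.indices(d.shape); x=(u-K[0,2])/K[0,0]*d; y=(v-K[1,2])/K[1,1]*d
    P=np.stack([x,-y,-d,np.ones_like(d)],-1)@T.T; P=P[...,:3]; P[d<=0]=np.nan; return P
def st():
    s=manip.get_state(); print({k:np.round(s[k],2).tolist() for k in("t","eef_pos","tool_rot","contact_force","width","grasp_force")}); return s
E
python3 - <<'E'
from h import *
st(); print(manip.camera_model("top"))
for n in("top","side"):
    im,d,K,T=grab(n); cv2.imwrite(f"pics/{n}0.png",im); np.savez(f"{n}0.npz",im=im,d=d,K=K,T=T)
    print(n,np.round(T,2).tolist(),(d>0).mean())
E
```

```text
{'t': 0.0, 'eef_pos': [276.95, 559.38, 230.05], 'tool_rot': [-179.87, -0.01, 153.66], 'contact_force': [-0.68, 0.04, 0.22], 'width': 85.29, 'grasp_force': 0.0}
{'mtx': array([[407.80286041,   0.        , 322.21877088],
       [  0.        , 407.80286041, 200.89539675],
       [  0.        ,   0.        ,   1.        ]]), 'cam_to_world': array([[-1.83485046e-02,  9.88350438e-01, -1.51085218e-01,
         3.21446128e+02],
       [-9.99830214e-01, -1.83940910e-02,  1.09594642e-03,
        -6.58379583e+00],
       [-1.69589613e-03,  1.51079675e-01,  9.88520134e-01,
         1.06843442e+03],
       [ 0.00000000e+00,  0.00000000e+00,  0.00000000e+00,
         1.00000000e+00]])}
top [[-0.02, 0.99, -0.15, 321.45], [-1.0, -0.02, 0.0, -6.58], [-0.0, 0.15, 0.99, 1068.43], [0.0, 0.0, 0.0, 1.0]] 0.99610546875
side [[0.99, 0.09, -0.09, 405.9], [-0.12, 0.72, -0.69, -605.43], [0.0, 0.69, 0.72, 671.34], [0.0, 0.0, 0.0, 1.0]] 0.9961328125
```

View pics/top0.png

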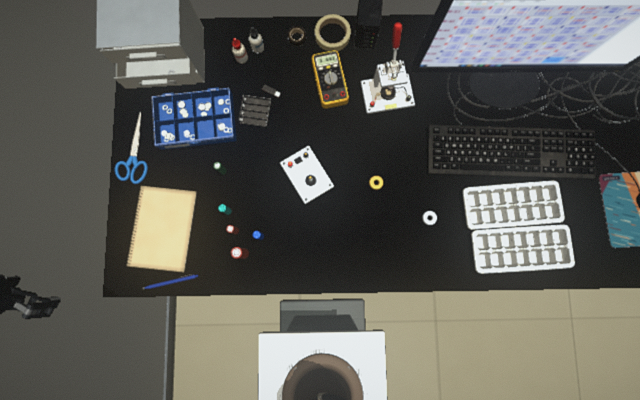

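View pics/side0.png

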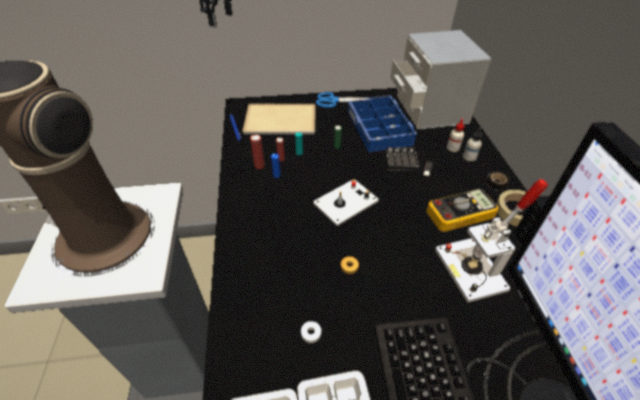

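Top view candidates:
- **Red cells:** small red (231,229), large red (237,253), blue (257,235) and turquoise (224,209). I choose the smaller red at (231,229).
- **Green cell:** (218,166), to be left alone.
- **Rings:** brass (376,183) and white (430,218). The tape rolls at (332,33) and (296,35) are not part of the job.
- **Stand:** (306,175). The white fixture at (388,90) is a decoy.

In the side view the small red is at (280,149) and the large red at (257,152). The stand is at (345,200), the brass ring at (350,264) and the white ring at (311,331).

```bash
python3 - <<'E'
from h import *
from scipy import ndimage
for n in("top","side"):
    z=np.load(f"{n}0.npz"); im,d,K,T=[z[k] for k in("im","d","K","T")]; P=pts(d,K,T); hsv=cv2.cvtColor(im,cv2.COLOR_BGR2HSV)
    C={"top":dict(green=(218,166),turq=(224,209),red=(231,229),blue=(257,235),RED=(237,253),brass=(376,183),white=(430,218),stand=(306,175)),
       "side":dict(green=(338,136),turq=(299,144),red=(280,149),blue=(276,166),RED=(257,152),brass=(350,264),white=(311,331),stand=(345,200))}[n]
    L,_=ndimage.label((np.nan_to_num(P[...,2])>5)&(np.nan_to_num(P[...,2])<120))
    for k,(u,v) in C.items():
        ls=L[v-8:v+9,u-8:u+9]; ls=ls[ls>0]
        if len(ls)==0: print(n,k,"none");continue
        l=np.bincount(ls).argmax(); Q=P[L==l]; top=Q[Q[:,2]>np.percentile(Q[:,2],97)-4]
        print(n,k,len(Q),"top mid",np.round((top.min(0)+top.max(0))/2,1),"min",np.round(Q.min(0)),"max",np.round(Q.max(0)))
a=cv2.resize(cv2.imread("pics/top0.png")[140:275,195:330],None,fx=4,fy=4,interpolation=2); cv2.imwrite("pics/crop.png",a)
E
```

```text
top green 94 top mid [570.8 255.9  67.4] min [562. 246.   6.] max [580. 265.  70.]
top turq 85 top mid [464.1 241.5  66.5] min [454. 231.   6.] max [472. 250.  69.]
top red 81 top mid [411.5 220.5  66.5] min [402. 211.   9.] max [420. 229.  69.]
top blue 69 top mid [395.4 155.1  66.5] min [387. 146.   9.] max [403. 164.  69.]
top RED 168 top mid [351.6 198.8  96.4] min [339. 185.   6.] max [364. 211.  99.]
top brass 116 top mid [ 530.5 -150.4   14.1] min [ 514. -167.    5.] max [ 547. -134.   17.]
top white 131 top mid [ 435.2 -285.9   15.1] min [ 417. -304.    5.] max [ 451. -269.   19.]
top stand 1635 top mid [573.1  48.8  38.1] min [480. -37.   6.] max [633. 103.  54.]
side green 137 top mid [571.7 254.5  64.7] min [563. 244.   6.] max [581. 262.  67.]
side turq 2092 top mid [462.7 237.1  53.7] min [309. 228.   5.] max [533. 495.  67.]
side red 292 top mid [403.3 185.3  64.3] min [387. 143.   6.] max [421. 226.  67.]
side blue 292 top mid [403.3 185.3  64.3] min [387. 143.   6.] max [421. 226.  67.]
side RED 331 top mid [351.7 197.1  93.4] min [339. 181.   5.] max [365. 211.  96.]
side brass 193 top mid [ 531.7 -152.3   11.9] min [ 514. -171.    5.] max [ 549. -134.   14.]
side white 271 top mid [ 435.4 -288.2   12.7] min [ 418. -306.    5.] max [ 453. -271.   15.]
side stand 1528 top mid [573.3  46.   38.6] min [481. -40.   5.] max [633. 102.  53.]
```

View pics/crop.png

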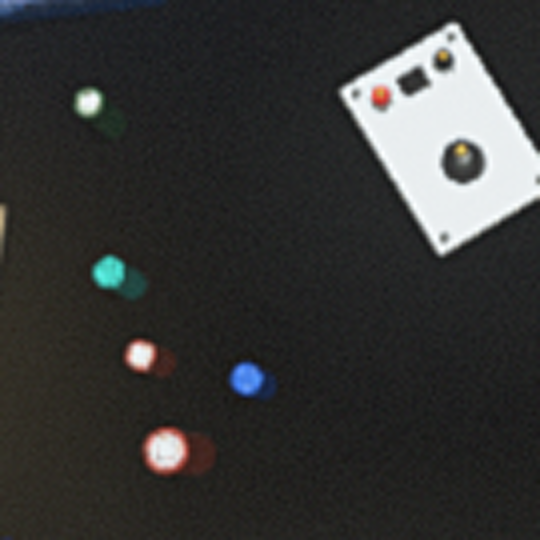

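The crop confirms the small red cell at crop (141,355). It is about 18 mm across and 66 mm tall, clearly smaller than the red one at (166,450), which is about 26 mm across and 95 mm tall. The stand's terminals lie toward the upper left of its post at crop (462,160), so its yaw is about 31°.

```bash
cat >> h.py <<'E'
def plan(target,yaw,n,nrot=None):
    "suggest rows (units) from the present pose to target, tool down; also levels the tool"
    s=manip.get_state(); p=np.array(s["eef_pos"]); Rc=R.from_euler("xyz",s["tool_rot"],degrees=True)
    w=(Rc.inv()*R.from_euler("xyz",[180,0,yaw],degrees=True)).as_rotvec(degrees=True)/8; nrot=nrot or n
    dp=(np.array(target)-p)/n/40
    for i in range(n):
        t=Rc.inv().apply(dp); r=w/nrot if i<nrot else w*0
        print(np.round(np.r_[t,r],2).tolist()); Rc=Rc*R.from_rotvec(r*8,degrees=True)
E
python3 - <<'E'
from h import *
z=np.load("top0.npz"); im,d,K,T=[z[k] for k in("im","d","K","T")]; P=pts(d,K,T)
m=(P[...,2]>9)&(P[...,2]<18)&(im.min(-1)>140)&(abs(P[...,0]-555)<90)&(abs(P[...,1]-33)<80)
q=P[m][:,:2].astype(np.float32); r=cv2.minAreaRect(q); print(r)
plan([535,30,260],31,20,16)
E
```

```text
((556.8416748046875, 32.20091247558594), (130.39285278320312, 89.2088851928711), 30.444963455200195)
[-0.58, -0.45, -0.04, -0.0, 0.0, 0.96]
[-0.64, -0.37, -0.04, -0.0, 0.0, 0.96]
[-0.68, -0.28, -0.04, -0.0, 0.0, 0.96]
[-0.71, -0.19, -0.04, -0.0, 0.0, 0.96]
[-0.73, -0.09, -0.04, -0.0, 0.0, 0.96]
[-0.74, 0.01, -0.04, -0.0, 0.0, 0.96]
[-0.73, 0.11, -0.04, -0.0, 0.0, 0.96]
[-0.71, 0.2, -0.04, -0.0, 0.0, 0.96]
[-0.67, 0.3, -0.04, -0.0, 0.0, 0.96]
[-0.63, 0.38, -0.04, -0.0, 0.0, 0.96]
[-0.57, 0.46, -0.04, -0.0, 0.0, 0.96]
[-0.51, 0.54, -0.04, -0.0, 0.0, 0.96]
[-0.43, 0.6, -0.04, -0.0, 0.0, 0.96]
[-0.35, 0.65, -0.04, -0.0, 0.0, 0.96]
[-0.26, 0.69, -0.04, -0.0, 0.0, 0.96]
[-0.16, 0.72, -0.04, -0.0, 0.0, 0.96]
[-0.06, 0.73, -0.04, -0.0, 0.0, 0.0]
[-0.06, 0.73, -0.04, -0.0, 0.0, 0.0]
[-0.06, 0.73, -0.04, -0.0, 0.0, 0.0]
[-0.06, 0.73, -0.04, -0.0, 0.0, 0.0]
```

```bash
python3 -m creep '[[[-0.58,-0.45,-0.04,0,0,0.96,-1],[-0.64,-0.37,-0.04,0,0,0.96,-1],[-0.68,-0.28,-0.04,0,0,0.96,-1],[-0.71,-0.19,-0.04,0,0,0.96,-1],[-0.73,-0.09,-0.04,0,0,0.96,-1],[-0.74,0.01,-0.04,0,0,0.96,-1],[-0.73,0.11,-0.04,0,0,0.96,-1],[-0.71,0.2,-0.04,0,0,0.96,-1],[-0.67,0.3,-0.04,0,0,0.96,-1],[-0.63,0.38,-0.04,0,0,0.96,-1]]]' && python3 -m creep '[[[-0.57,0.46,-0.04,0,0,0.96,-1],[-0.51,0.54,-0.04,0,0,0.96,-1],[-0.43,0.6,-0.04,0,0,0.96,-1],[-0.35,0.65,-0.04,0,0,0.96,-1],[-0.26,0.69,-0.04,0,0,0.96,-1],[-0.16,0.72,-0.04,0,0,0.96,-1],[-0.06,0.73,-0.04,0,0,0,-1],[-0.06,0.73,-0.04,0,0,0,-1],[-0.06,0.73,-0.04,0,0,0,-1],[-0.06,0.73,-0.04,0,0,0,-1]]]'
python3 - <<'E'
from h import *
st(); im,d,K,T=grab("wrist"); cv2.imwrite("pics/w1.png",im); np.savez("w1.npz",im=im,d=d,K=K,T=T); print(np.round(T,2),K[0])
plan([531,-151,150],31,10)
E
```

```text
t: 1.35
eef_pos: [406.1, 294.0, 246.8]
tool_rot: [-180.0, 0.0, 76.6]
contact_force: [0.3, 0.4, 0.1]
width: 85.4
grasp_force: 0.0
t: 2.6
eef_pos: [534.4, 29.4, 262.8]
tool_rot: [-180.0, 0.0, 30.8]
contact_force: [0.6, -0.2, -0.8]
width: 85.3
grasp_force: 0.0
{'t': 2.6, 'eef_pos': [534.37, 29.42, 262.78], 'tool_rot': [-179.97, 0.05, 30.77], 'contact_force': [0.6, -0.16, -0.81], 'width': 85.28, 'grasp_force': 0.0}
[[ 5.1000e-01  8.2000e-01  2.6000e-01  6.0164e+02]
 [-8.6000e-01  4.9000e-01  1.6000e-01  7.0610e+01]
 [-0.0000e+00 -3.0000e-01  9.5000e-01  4.0567e+02]
 [ 0.0000e+00  0.0000e+00  0.0000e+00  1.0000e+00]] [354.48786788   0.         322.17808805]
[-0.24, 0.37, 0.28, 0.0, 0.0, -0.0]
[-0.24, 0.37, 0.28, 0.0, 0.0, -0.0]
[-0.24, 0.37, 0.28, 0.0, 0.0, -0.0]
[-0.24, 0.37, 0.28, 0.0, 0.0, -0.0]
[-0.24, 0.37, 0.28, 0.0, 0.0, -0.0]
[-0.24, 0.37, 0.28, 0.0, 0.0, -0.0]
[-0.24, 0.37, 0.28, 0.0, 0.0, -0.0]
[-0.24, 0.37, 0.28, 0.0, 0.0, -0.0]
[-0.24, 0.37, 0.28, 0.0, 0.0, -0.0]
[-0.24, 0.37, 0.28, 0.0, 0.0, -0.0]
```

View pics/w1.png

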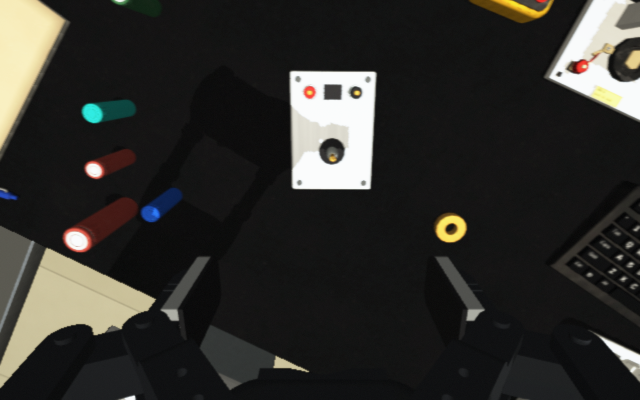

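The wrist view shows the stand with its post at (332,151), terminals at (310,92) and (356,93), the brass ring at (450,228), and the small red cell with its top at (95,170). I'll measure these from this view's depth.

```bash
cat >> h.py <<'E'
def rng(P,c,r,z0,z1):
    "midpoint of extents of points with z in z0..z1 within r of c"
    m=(np.hypot(P[...,0]-c[0],P[...,1]-c[1])<r)&(P[...,2]>z0)&(P[...,2]<z1); Q=P[m]
    if len(Q)<3: return None
    (x,y),rad=cv2.minEnclosingCircle(Q[:,:2].astype(np.float32)); 
    return [len(Q)]+np.round([x,y,rad*2,np.median(Q[:,2]),Q[:,2].max()],1).tolist()
E
python3 - <<'E'
from h import *
z=np.load("w1.npz"); im,d,K,T=[z[k] for k in("im","d","K","T")]; P=pts(d,K,T)
m=(P[...,2]>9)&(P[...,2]<18)&(im.min(-1)>120)&(abs(P[...,0]-555)<90)&(abs(P[...,1]-33)<80)
r=cv2.minAreaRect(P[m][:,:2].astype(np.float32)); print(r, np.median(P[m][:,2]))
c=(540,22)
print("pin",rng(P,c,25,46,60),"post",rng(P,c,25,24,60),"seat",rng(P,c,25,14.5,60))
print("brass",rng(P,(531,-151),30,7,30)); print("red",rng(P,(411.5,219.5),25,55,90)); print("green",rng(P,(571,255),25,55,90))
M=(np.hypot(P[...,0]-540,P[...,1]-22)<20); print(np.sort(P[M][:,2])[-15:])
E
```

```text
((557.0316162109375, 32.68094253540039), (129.65499877929688, 89.97827911376953), 30.44749641418457) 12.375032474268892
pin [32, 539.8, 22.9, 5.8, 52.0, 53.9] post [112, 539.8, 22.6, 11.9, 37.2, 53.9] seat [543, 539.5, 19.2, 36.1, 16.7, 53.9]
brass [571, 532.1, -150.1, 35.9, 12.1, 14.4]
red [364, 411.5, 221.4, 19.8, 64.4, 67.0]
green [118, 568.1, 253.6, 15.4, 63.8, 66.3]
[350.85745021 350.87084306 350.94660356 350.97122322 351.00941795
 351.08686771 351.11242587 351.13347941 351.1740505  351.20289093
 351.20581763 351.329525   351.54959528 351.7505282  351.86769549]
```

```bash
python3 -m creep '[[[-0.24,0.37,0.28,0,0,0,-1],[-0.24,0.37,0.28,0,0,0,-1],[-0.24,0.37,0.28,0,0,0,-1],[-0.24,0.37,0.28,0,0,0,-1],[-0.24,0.37,0.28,0,0,0,-1],[-0.24,0.37,0.28,0,0,0,-1],[-0.24,0.37,0.28,0,0,0,-1],[-0.24,0.37,0.28,0,0,0,-1],[-0.24,0.37,0.28,0,0,0,-1],[-0.24,0.37,0.28,0,0,0,-1]]]'; python3 - <<'E'
from h import *
st(); im,d,K,T=grab("wrist"); cv2.imwrite("pics/w2.png",im); np.savez("w2.npz",im=im,d=d,K=K,T=T); P=pts(d,K,T)
print("brass",rng(P,(531,-151),30,7,30),rng(P,(531,-151),30,4,30));print("white",rng(P,(435,-287),30,7,30))
c=(540,22)
print("pin",rng(P,c,25,46,60),"post",rng(P,c,25,24,60))
E
```

```text
t: 3.9
eef_pos: [527.7, -147.2, 150.5]
tool_rot: [180.0, -0.0, 30.8]
contact_force: [-0.2, -0.3, -0.2]
width: 85.5
grasp_force: 0.0
{'t': 3.9, 'eef_pos': [527.69, -147.19, 150.54], 'tool_rot': [180.0, -0.0, 30.77], 'contact_force': [-0.25, -0.32, -0.2], 'width': 85.46, 'grasp_force': 0.0}
brass [1206, 531.7, -150.3, 36.1, 12.2, 14.8] [1251, 531.7, -150.3, 36.1, 12.2, 14.8]
white [898, 435.7, -285.9, 36.3, 12.0, 14.1]
pin [117, 539.5, 22.5, 6.3, 51.7, 54.6] post [474, 539.8, 22.2, 12.2, 36.8, 54.6]
```

```bash
python3 - <<'E'
from h import *
plan([531.8,-150.2,1],30.5,8)
E
```

```text
[0.01, 0.01, 0.46, -0.0, 0.0, 0.0]
[0.01, 0.01, 0.46, -0.0, 0.0, 0.0]
[0.01, 0.01, 0.46, -0.0, 0.0, 0.0]
[0.01, 0.01, 0.46, -0.0, 0.0, 0.0]
[0.01, 0.01, 0.46, -0.0, 0.0, 0.0]
[0.01, 0.01, 0.46, -0.0, 0.0, 0.0]
[0.01, 0.01, 0.46, -0.0, 0.0, 0.0]
[0.01, 0.01, 0.46, -0.0, 0.0, 0.0]
```

```bash
python3 -m creep '[[[0.03,0.06,0.6,0,0,0,-1],[0.02,0.06,0.6,0,0,0,-1],[0,0,0.6,0,0,0,-1],[0,0,0.6,0,0,0,-1],[0,0,0.6,0,0,0,-1],[0,0,0.4,0,0,0,-1],[0,0,0.34,0,0,0,-1],[0,0,0,0,0,0,1],[0,0,0,0,0,0,1],[0,0,0,0,0,0,1]]]' && python3 -m creep '[[[0,0,0,0,0,0,1],[0,0,0,0,0,0,1],[0,0,0,0,0,0,1],[0,0,0,0,0,0,1],[0,0,0,0,0,0,1],[0,0,0,0,0,0,1],[0,0,-0.2,0,0,0,1],[0,0,-0.6,0,0,0,1],[0,0,-0.6,0,0,0,1],[0,0,-0.6,0,0,0,1]]]'
```

```text
t: 5.2
eef_pos: [532.9, -149.5, 2.9]
tool_rot: [179.9, -0.1, 30.8]
contact_force: [-6.0, 1.8, 19.5]
width: 32.7
grasp_force: 61.0
t: 6.45
eef_pos: [531.1, -148.8, 82.1]
tool_rot: [-179.9, 0.0, 30.8]
contact_force: [0.1, -0.1, 0.3]
width: 32.3
grasp_force: 59.7
```

```bash
python3 - <<'E'
from h import *
im,d,K,T=grab("wrist"); np.savez("w3.npz",im=im,d=d,K=K,T=T); cv2.imwrite("pics/w3.png",im)
P=pts(d,K,T); print("brass on table?",rng(P,(531,-151),30,7,30))
E
```

```text
brass on table? None
```

View pics/w3.png

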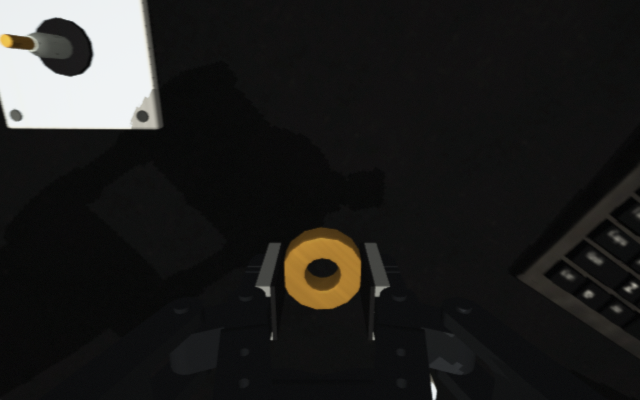

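The ring at (322,268) is held and roughly level between the pads. Next I'll fit its pose in the hand and work out the transfer to the post at (540,22.6).

```bash
cat >> h.py <<'E'
def held(f,lo,hi,axis=(539.7,22.6)):
    "pose of the ring's top face in hand from the colour mask"
    z=np.load(f); im,d,K,T=[z[k] for k in("im","d","K","T")]; P=pts(d,K,T); hsv=cv2.cvtColor(im,cv2.COLOR_BGR2HSV)
    s=manip.get_state(); p=np.array(s["eef_pos"])
    m=cv2.inRange(hsv,lo,hi)>0; m&=np.hypot(P[...,0]-p[0],P[...,1]-p[1])<35; m&=(abs(P[...,2]-p[2])<30)
    Q=P[m]; z0=np.percentile(Q[:,2],60); Q=Q[abs(Q[:,2]-z0)<3.5]
    n=np.linalg.svd(Q-Q.mean(0),full_matrices=False)[2][2]; n*=np.sign(n[2])
    (x,y),r=cv2.minEnclosingCircle(Q[:,:2].astype(np.float32))
    print("ring",len(Q),np.round([x,y,2*r,np.median(Q[:,2])],1),"n",np.round(n,3),"tcp",np.round(p,1))
    return np.array([x,y]),np.median(Q[:,2]),p
E
python3 - <<'E'
from h import *
c,zt,p=held("w3.npz",(15,90,60),(35,255,255))
off=c-p[:2]; a=np.deg2rad(-30.6); print("offset in tool x,y",off@[np.cos(a),-np.sin(a)],off@[np.sin(a+0)*-1*-1,-np.cos(a)])
plan([539.7-off[0],22.6-off[1],p[2]+0],30.6,8)
E
```

```text
ring 4021 [ 529.4 -148.8   36.7   91.3] n [0.013 0.002 1.   ] tcp [ 533.6 -149.7   85.5]
offset in tool x,y -3.2288311416071513 1.418754718166292
[0.3, -0.44, -0.0, 0.0, -0.0, 0.0]
[0.3, -0.44, -0.0, 0.0, -0.0, 0.0]
[0.3, -0.44, -0.0, 0.0, -0.0, 0.0]
[0.3, -0.44, -0.0, 0.0, -0.0, 0.0]
[0.3, -0.44, -0.0, 0.0, -0.0, 0.0]
[0.3, -0.44, -0.0, 0.0, -0.0, 0.0]
[0.3, -0.44, -0.0, 0.0, -0.0, 0.0]
[0.3, -0.44, -0.0, 0.0, -0.0, 0.0]
```

```bash
python3 -m creep '[[[0.3,-0.44,0,0,0,0,1],[0.3,-0.44,0,0,0,0,1],[0.3,-0.44,0,0,0,0,1],[0.3,-0.44,0,0,0,0,1],[0.3,-0.44,0,0,0,0,1],[0.3,-0.44,0,0,0,0,1],[0.3,-0.44,0,0,0,0,1],[0.3,-0.44,0,0,0,0,1],[0,0,0,0,0,0,1],[0,0,0,0,0,0,1]]]'
python3 - <<'E'
from h import *
st();st()
im,d,K,T=grab("wrist"); np.savez("w4.npz",im=im,d=d,K=K,T=T); cv2.imwrite("pics/w4.png",im[150:350,200:440].repeat(2,0).repeat(2,1))
c,zt,p=held("w4.npz",(15,90,60),(35,255,255)); st()
e=np.array([539.7,22.6])-c; print("move",e,"tool units",(R.from_euler("xyz",[180,0,30.6],degrees=True).inv().apply([*e,0])/40).round(3))
E
```

```text
t: 7.75
eef_pos: [541.2, 21.4, 80.7]
tool_rot: [-179.9, 0.1, 30.8]
contact_force: [0.1, 0.8, 0.0]
width: 32.3
grasp_force: 59.7
{'t': 7.75, 'eef_pos': [541.21, 21.4, 80.66], 'tool_rot': [-179.94, 0.11, 30.83], 'contact_force': [0.1, 0.8, 0.04], 'width': 32.31, 'grasp_force': 59.69}
{'t': 7.75, 'eef_pos': [541.21, 21.4, 80.66], 'tool_rot': [-179.94, 0.11, 30.83], 'contact_force': [0.1, 0.8, 0.04], 'width': 32.31, 'grasp_force': 59.69}
ring 3977 [539.7  21.5  35.9  89.8] n [0.014 0.004 1.   ] tcp [541.5  21.   80.9]
{'t': 7.8, 'eef_pos': [541.5, 21.0, 80.91], 'tool_rot': [-179.96, 0.08, 30.79], 'contact_force': [0.02, -0.9, 0.37], 'width': 32.77, 'grasp_force': 59.69}
move [-0.03925781  1.08290443] tool units [ 0.013 -0.024 -0.   ]
```

View pics/w4.png

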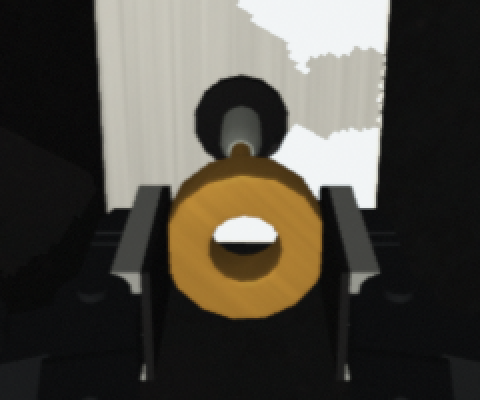

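```bash
python3 -m creep '[[[0.01,-0.02,0,0,0,0,1],[0,0,0.2,0,0,0,1],[0,0,0.2,0,0,0,1],[0,0,0.2,0,0,0,1],[0,0,0.2,0,0,0,1],[0,0,0.1,0,0,0,1],[0,0,0.1,0,0,0,1],[0,0,0.1,0,0,0,1],[0,0,0.1,0,0,0,1],[0,0,0,0,0,0,1]]]'
python3 - <<'E'
from h import *
im,d,K,T=grab("wrist"); np.savez("w5.npz",im=im,d=d,K=K,T=T); held("w5.npz",(15,90,60),(35,255,255)); st()
E
```

```text
t: 9.05
eef_pos: [541.9, 21.9, 33.4]
tool_rot: [-180.0, 0.0, 30.8]
contact_force: [0.1, -0.3, -0.5]
width: 32.2
grasp_force: 59.7
ring 3967 [540.6  22.   36.   42.5] n [0.014 0.005 1.   ] tcp [542.1  21.9  33.6]
{'t': 9.1, 'eef_pos': [542.14, 21.91, 33.56], 'tool_rot': [-179.99, 0.01, 30.77], 'contact_force': [-0.27, -0.4, 0.1], 'width': 32.31, 'grasp_force': 59.69}
```

```bash
python3 -m creep '[[[0,0,0.1,0,0,0,1],[0,0,0.1,0,0,0,1],[0,0,0.1,0,0,0,1],[0,0,0.06,0,0,0,1],[0,0,0,0,0,0,1],[0,0,0,0,0,0,-1],[0,0,0,0,0,0,-1],[0,0,0,0,0,0,-1],[0,0,0,0,0,0,-1],[0,0,0,0,0,0,-1]]]' && python3 -m creep '[[[0,0,0,0,0,0,-1],[0,0,0,0,0,0,-1],[0,0,-0.3,0,0,0,-1],[0,0,-0.5,0,0,0,-1],[0,0,-0.5,0,0,0,-1],[0,0,-0.5,0,0,0,-1],[0,0,-0.5,0,0,0,-1],[0,0,-0.5,0,0,0,-1],[0,0,-0.5,0,0,0,-1],[0,0,0,0,0,0,-1]]]'
python3 - <<'E'
from h import *
im,d,K,T=grab("wrist"); np.savez("w6.npz",im=im,d=d,K=K,T=T); P=pts(d,K,T); st()
print("ring",rng(P,(540,22.5),25,23,34),"pin",rng(P,(540,22.5),25,46,60))
plan([435.9,-286,110],30.6,10)
E
```

```text
t: 10.35
eef_pos: [542.3, 21.9, 19.3]
tool_rot: [180.0, -0.0, 30.8]
contact_force: [0.1, 0.2, 0.9]
width: 85.7
grasp_force: 0.0
t: 11.6
eef_pos: [544.1, 21.9, 153.9]
tool_rot: [179.8, -0.3, 30.8]
contact_force: [0.0, -0.7, -0.5]
width: 85.3
grasp_force: 0.0
{'t': 11.65, 'eef_pos': [543.04, 21.89, 152.52], 'tool_rot': [179.92, -0.13, 30.78], 'contact_force': [-0.17, -0.75, -0.02], 'width': 85.62, 'grasp_force': 0.0}
ring [1292, 540.9, 21.9, 35.7, 28.2, 34.0] pin [65, 539.7, 22.7, 6.1, 51.7, 53.8]
[-0.62, 0.52, 0.11, 0.0, -0.0, 0.0]
[-0.62, 0.52, 0.11, 0.0, -0.0, 0.0]
[-0.62, 0.52, 0.11, 0.0, -0.0, 0.0]
[-0.62, 0.52, 0.11, 0.0, -0.0, 0.0]
[-0.62, 0.52, 0.11, 0.0, -0.0, 0.0]
[-0.62, 0.53, 0.11, 0.0, -0.0, 0.0]
[-0.62, 0.53, 0.11, 0.0, -0.0, 0.0]
[-0.62, 0.53, 0.11, 0.0, -0.0, 0.0]
[-0.62, 0.53, 0.11, 0.0, -0.0, 0.0]
[-0.62, 0.53, 0.11, 0.0, -0.0, 0.0]
```

Brass ring is home: top at 28.2 mm, about 1.4 mm off the axis. Next is the white ring.

```bash
python3 -m creep '[[[-0.62,0.52,0.11,0,0,0,-1],[-0.62,0.52,0.11,0,0,0,-1],[-0.62,0.52,0.11,0,0,0,-1],[-0.62,0.52,0.11,0,0,0,-1],[-0.62,0.53,0.11,0,0,0,-1],[-0.62,0.53,0.11,0,0,0,-1],[-0.62,0.53,0.11,0,0,0,-1],[-0.62,0.53,0.11,0,0,0,-1],[-0.62,0.53,0.11,0,0,0,-1],[-0.62,0.53,0.11,0,0,0,-1]]]'
python3 - <<'E'
from h import *
im,d,K,T=grab("wrist"); np.savez("w7.npz",im=im,d=d,K=K,T=T); P=pts(d,K,T); st()
r=rng(P,(435.8,-286),30,7,30); print(r); plan([r[1]+1,r[2],3],30.6,1)
E
```

```text
t: 12.9
eef_pos: [435.6, -286.1, 106.0]
tool_rot: [-179.9, 0.0, 30.8]
contact_force: [-0.0, -0.3, -0.7]
width: 85.1
grasp_force: 0.0
{'t': 12.95, 'eef_pos': [434.67, -289.42, 105.77], 'tool_rot': [179.99, 0.16, 30.71], 'contact_force': [0.24, -2.95, -0.66], 'width': 85.06, 'grasp_force': 0.0}
[1618, 435.3, -286.4, 36.0, 12.1, 14.3]
[0.08, -0.04, 2.57, 0.0, 0.02, 0.01]
```

```bash
python3 -m creep '[[[0.06,-0.03,0.2,0,0,0,-1],[0,0,0.6,0,0,0,-1],[0,0,0.6,0,0,0,-1],[0,0,0.6,0,0,0,-1],[0,0,0.4,0,0,0,-1],[0,0,0.17,0,0,0,-1],[0,0,0,0,0,0,-1],[0,0,0,0,0,0,1],[0,0,0,0,0,0,1],[0,0,0,0,0,0,1]]]' && python3 -m creep '[[[0,0,0,0,0,0,1],[0,0,0,0,0,0,1],[0,0,0,0,0,0,1],[0,0,0,0,0,0,1],[0,0,-0.2,0,0,0,1],[0,0,-0.6,0,0,0,1],[0,0,-0.7,0,0,0,1],[0,0,-0.7,0,0,0,1],[0,0,0,0,0,0,1],[0,0,0,0,0,0,1]]]'
python3 - <<'E'
from h import *
im,d,K,T=grab("wrist"); np.savez("w8.npz",im=im,d=d,K=K,T=T); cv2.imwrite("pics/w8.png",im[150:350,200:440])
c,zt,p=held("w8.npz",(0,0,90),(180,90,255)); st(); plan([539.7-c[0]+p[0],22.6-c[1]+p[1],p[2]+10],30.8,9)
E
```

```text
t: 14.2
eef_pos: [438.7, -283.9, 5.3]
tool_rot: [179.9, -0.0, 30.8]
contact_force: [-5.0, 3.6, 31.7]
width: 32.1
grasp_force: 56.7
t: 15.45
eef_pos: [437.7, -283.1, 91.9]
tool_rot: [-179.9, 0.0, 30.8]
contact_force: [0.4, 0.4, -0.4]
width: 31.7
grasp_force: 59.5
ring 3890 [ 439.  -281.    48.2   98.4] n [ 0.003 -0.002  1.   ] tcp [ 437.3 -282.8   91.3]
{'t': 15.5, 'eef_pos': [437.33, -282.77, 91.32], 'tool_rot': [-179.88, 0.05, 30.77], 'contact_force': [0.12, 0.07, -0.65], 'width': 31.86, 'grasp_force': 59.48}
[0.67, -0.58, -0.03, -0.0, 0.0, -0.0]
[0.67, -0.58, -0.03, -0.0, 0.0, -0.0]
[0.67, -0.58, -0.03, -0.0, 0.0, -0.0]
[0.67, -0.58, -0.03, -0.0, 0.0, -0.0]
[0.67, -0.58, -0.03, -0.0, 0.0, -0.0]
[0.67, -0.58, -0.03, -0.0, 0.0, -0.0]
[0.67, -0.58, -0.03, -0.0, 0.0, -0.0]
[0.67, -0.58, -0.03, -0.0, 0.0, -0.0]
[0.67, -0.58, -0.03, -0.0, 0.0, -0.0]
```

```bash
python3 - <<'E'
from h import *
z=np.load("w8.npz"); im,d,K,T=[z[k] for k in("im","d","K","T")]; P=pts(d,K,T)
for v in (130,170,200):
    m=((im.min(-1)>v)&(np.hypot(P[...,0]-438,P[...,1]+282)<40)&(abs(P[...,2]-98.4)<3)).astype(np.uint8)
    m=cv2.morphologyEx(m,cv2.MORPH_OPEN,np.ones((5,5)))
    n,L,S,C=cv2.connectedComponentsWithStats(m); l=S[1:,4].argmax()+1; Q=P[L==l]
    (x,y),r=cv2.minEnclosingCircle(Q[:,:2].astype(np.float32)); print(v,S[l],np.round([x,y,2*r,np.median(Q[:,2])],1), np.round(np.median(im[L==l],0)))
E
```

```text
130 [ 286  239   74   72 3514] [ 433.9 -284.1   36.3   98.5] [231. 242. 244.]
170 [ 286  241   73   69 3269] [ 433.5 -284.3   35.6   98.5] [231. 242. 244.]
200 [ 287  241   72   69 3128] [ 433.3 -284.1   35.3   98.5] [231. 242. 244.]
```

View pics/w8.png

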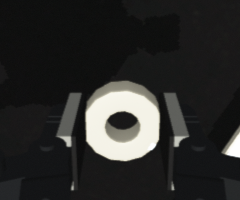

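The white ring is held level, centred at crop (122,120), i.e. world (433.8,-284.2), with its underside at 86.5 mm. The move to the axis is +6.2, -5.23 units.

```bash
python3 -m creep '[[[0.8,-0.67,0,0,0,0,1],[0.8,-0.67,0,0,0,0,1],[0.8,-0.67,0,0,0,0,1],[0.8,-0.67,0,0,0,0,1],[0.8,-0.67,0,0,0,0,1],[0.8,-0.67,0,0,0,0,1],[0.8,-0.67,0,0,0,0,1],[0.6,-0.54,0,0,0,0,1],[0,0,0.2,0,0,0,1],[0,0,0,0,0,0,1]]]'
cat >> h.py <<'E'
def white(f):
    im,d,K,T=grab("wrist"); np.savez(f,im=im,d=d,K=K,T=T); P=pts(d,K,T); s=st(); p=s["eef_pos"]
    m=((im.min(-1)>140)&(np.hypot(P[...,0]-p[0],P[...,1]-p[1])<40)&(abs(P[...,2]-p[2]-7)<4)).astype(np.uint8)
    m=cv2.morphologyEx(m,cv2.MORPH_OPEN,np.ones((5,5)))
    n,L,S,C=cv2.connectedComponentsWithStats(m); l=S[1:,4].argmax()+1; Q=P[L==l]
    (x,y),r=cv2.minEnclosingCircle(Q[:,:2].astype(np.float32)); print("white",S[l],np.round([x,y,2*r,np.median(Q[:,2])],1))
    e=np.array([539.7-x,22.6-y,0]); print("to go, units",(R.from_euler("xyz",[180,0,30.8],degrees=True).inv().apply(e)/40).round(3))
E
python3 - <<'E'
from h import *
white("w9.npz")
E
```

```text
t: 16.75
eef_pos: [542.2, 22.9, 82.3]
tool_rot: [-179.9, 0.2, 30.8]
contact_force: [-0.7, -0.0, 0.0]
width: 31.8
grasp_force: 59.5
{'t': 16.8, 'eef_pos': [542.63, 22.48, 82.87], 'tool_rot': [-179.91, 0.19, 30.75], 'contact_force': [0.16, 0.12, 0.07], 'width': 31.79, 'grasp_force': 59.52}
white [ 286  241   73   70 3264] [538.2  21.1  35.7  88.9]
to go, units [ 0.051 -0.013 -0.   ]
```

```bash
python3 -m creep '[[[0.05,-0.02,0,0,0,0,1],[0,0,0.1,0,0,0,1],[0,0,0.1,0,0,0,1],[0,0,0.15,0,0,0,1],[0,0,0.15,0,0,0,1],[0,0,0.15,0,0,0,1],[0,0,0.1,0,0,0,1],[0,0,0.1,0,0,0,1],[0,0,0.05,0,0,0,1],[0,0,0,0,0,0,1]]]'
python3 - <<'E'
from h import *
white("w10.npz")
E
```

```text
t: 18.05
eef_pos: [545.6, 24.9, 48.4]
tool_rot: [-180.0, 0.0, 30.8]
contact_force: [-1.1, 0.4, -0.4]
width: 31.8
grasp_force: 59.5
{'t': 18.1, 'eef_pos': [545.68, 24.85, 48.51], 'tool_rot': [180.0, -0.0, 30.77], 'contact_force': [0.28, -0.48, 0.17], 'width': 31.87, 'grasp_force': 59.52}
white [ 286  242   73   68 3217] [541.5  23.2  35.7  55. ]
to go, units [-0.047 -0.01  -0.   ]
```

```bash
python3 -m creep '[[[-0.04,-0.01,0,0,0,0,1],[0,0,0,0,0,0,1],[0,0,0.07,0,0,0,1],[0,0,0.07,0,0,0,1],[0,0,0.07,0,0,0,1],[0,0,0.07,0,0,0,1],[0,0,0.07,0,0,0,1],[0,0,0,0,0,0,1],[0,0,0,0,0,0,1],[0,0,0,0,0,0,1]]]'
python3 - <<'E'
from h import *
white("w11.npz")
E
```

```text
t: 19.35
eef_pos: [544.2, 24.4, 34.6]
tool_rot: [180.0, -0.0, 30.8]
contact_force: [0.3, 0.3, 0.3]
width: 31.9
grasp_force: 59.5
{'t': 19.4, 'eef_pos': [544.18, 24.36, 34.61], 'tool_rot': [179.99, -0.01, 30.78], 'contact_force': [-0.25, -0.54, -0.31], 'width': 31.94, 'grasp_force': 59.52}
white [ 286  241   73   70 3146] [540.3  22.5  35.9  41.3]
to go, units [-0.012 -0.011 -0.   ]
```

Underside is at about 29 mm and centred to 0.7 mm. I'll release it and retract.

```bash
python3 -m creep '[[[0,0,0.02,0,0,0,1],[0,0,0,0,0,0,-1],[0,0,0,0,0,0,-1],[0,0,0,0,0,0,-1],[0,0,0,0,0,0,-1],[0,0,0,0,0,0,-1],[0,0,0,0,0,0,-1],[0,0,-0.3,0,0,0,-1],[0,0,-0.8,0,0,0,-1],[0,0,-0.8,0,0,0,-1]]]' && python3 -m creep '[[[0,0,-0.8,0,0,0,-1],[0,0,-0.8,0,0,0,-1],[0,0,0,0,0,0,-1],[0,0,0,0,0,0,-1],[0,0,0,0,0,0,-1],[0,0,0,0,0,0,-1],[0,0,0,0,0,0,-1],[0,0,0,0,0,0,-1],[0,0,0,0,0,0,-1],[0,0,0,0,0,0,-1]]]'
python3 - <<'E'
from h import *
im,d,K,T=grab("wrist"); np.savez("w12.npz",im=im,d=d,K=K,T=T); P=pts(d,K,T); st()
print("rings",rng(P,(540,22.5),25,36,46),"pin",rng(P,(540,22.5),7,47,60),"red",rng(P,(411.5,220),25,55,90))
plan([412,220,160],30.8,10)
E
```

```text
t: 20.65
eef_pos: [544.0, 24.4, 111.0]
tool_rot: [-180.0, 0.0, 30.8]
contact_force: [-0.4, -0.1, 0.8]
width: 85.2
grasp_force: 0.0
t: 21.9
eef_pos: [544.0, 24.4, 173.7]
tool_rot: [180.0, -0.0, 30.8]
contact_force: [0.5, -0.5, -0.0]
width: 85.8
grasp_force: 0.0
{'t': 21.95, 'eef_pos': [544.07, 24.37, 173.73], 'tool_rot': [180.0, -0.0, 30.78], 'contact_force': [0.06, 0.61, -0.27], 'width': 85.27, 'grasp_force': 0.0}
rings [1260, 540.2, 22.9, 35.9, 40.2, 45.3] pin [54, 539.8, 22.9, 5.9, 52.2, 53.4] red [666, 411.4, 221.1, 20.1, 64.3, 67.1]
[-0.03, -0.59, 0.03, 0.0, -0.0, -0.0]
[-0.03, -0.59, 0.03, 0.0, -0.0, -0.0]
[-0.03, -0.59, 0.03, 0.0, -0.0, -0.0]
[-0.03, -0.59, 0.03, 0.0, -0.0, -0.0]
[-0.03, -0.59, 0.03, 0.0, -0.0, -0.0]
[-0.03, -0.59, 0.03, 0.0, -0.0, -0.0]
[-0.03, -0.59, 0.03, 0.0, -0.0, -0.0]
[-0.03, -0.59, 0.03, 0.0, -0.0, -0.0]
[-0.03, -0.59, 0.03, 0.0, -0.0, -0.0]
[-0.03, -0.59, 0.03, 0.0, -0.0, -0.0]
```

Both rings are stacked and centred, with the white top at 40.2 mm and about 0.5 mm off the axis. Now the red cell.

```bash
python3 -m creep '[[[-0.03,-0.65,0.02,0,0,0,-1],[-0.03,-0.65,0.02,0,0,0,-1],[-0.03,-0.65,0.02,0,0,0,-1],[-0.03,-0.65,0.02,0,0,0,-1],[-0.03,-0.65,0.02,0,0,0,-1],[-0.03,-0.65,0.02,0,0,0,-1],[-0.03,-0.65,0.02,0,0,0,-1],[-0.03,-0.65,0.02,0,0,0,-1],[-0.03,-0.65,0.02,0,0,0,-1],[0,0,0,0,0,0,-1]]]' && python3 -m creep '[[[0,0,0,0,0,0,-1],[0,0,0,0,0,0,-1],[0,0,0,0,0,0,-1],[0,0,0,0,0,0,-1],[0,0,0,0,0,0,-1],[0,0,0,0,0,0,-1],[0,0,0,0,0,0,-1],[0,0,0,0,0,0,-1],[0,0,0,0,0,0,-1],[0,0,0,0,0,0,-1]]]'
python3 - <<'E'
from h import *
im,d,K,T=grab("wrist"); np.savez("w13.npz",im=im,d=d,K=K,T=T); cv2.imwrite("pics/w13.png",im); P=pts(d,K,T); st()
r=rng(P,(411.5,220),16,62,72); print(r,rng(P,(411.5,220),16,55,90)); plan([r[1]+2,r[2]+1,35],30.8,1)
E
```

```text
t: 23.2
eef_pos: [414.2, 220.8, 166.5]
tool_rot: [-180.0, 0.0, 30.9]
contact_force: [-0.2, 0.2, 0.6]
width: 85.2
grasp_force: 0.0
t: 24.45
eef_pos: [415.0, 219.9, 166.5]
tool_rot: [-180.0, 0.0, 30.8]
contact_force: [-0.6, -0.0, 0.3]
width: 85.4
grasp_force: 0.0
{'t': 24.5, 'eef_pos': [415.0, 219.88, 166.46], 'tool_rot': [180.0, 0.0, 30.78], 'contact_force': [0.3, 0.47, -0.74], 'width': 85.36, 'grasp_force': 0.0}
[483, 411.1, 221.8, 18.6, 64.8, 67.1] [551, 411.2, 221.9, 18.8, 64.7, 67.1]
[-0.0, -0.09, 3.29, 0.0, 0.0, -0.0]
```

View pics/w13.png

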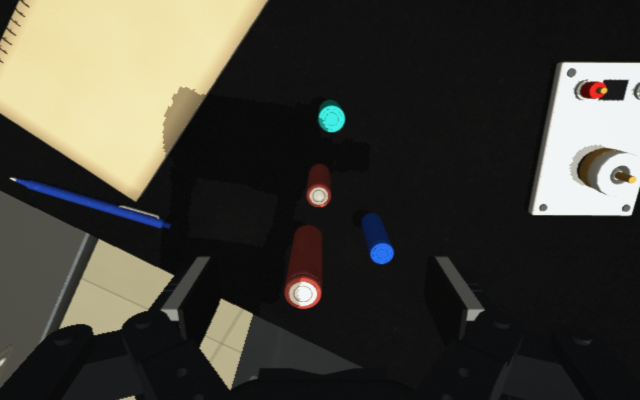

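The wrist view shows the small red cell at (319,195) with clear room on both sides along the closing line. The blue cell (381,253) and the big red one (303,293) lie outside the fingers' paths.

```bash
python3 -m creep '[[[0,-0.09,0.2,0,0,0,-1],[0,0,0.5,0,0,0,-1],[0,0,0.5,0,0,0,-1],[0,0,0.5,0,0,0,-1],[0,0,0.5,0,0,0,-1],[0,0,0.5,0,0,0,-1],[0,0,0.4,0,0,0,-1],[0,0,0.19,0,0,0,-1],[0,0,0,0,0,0,-1],[0,0,0,0,0,0,1]]]' && python3 -m creep '[[[0,0,0,0,0,0,1],[0,0,0,0,0,0,1],[0,0,0,0,0,0,1],[0,0,0,0,0,0,1],[0,0,0,0,0,0,1],[0,0,0,0,0,0,1],[0,0,0,0,0,0,1],[0,0,0,0,0,0,1],[0,0,-0.3,0,0,0,1],[0,0,-0.7,0,0,0,1]]]'
```

```text
t: 25.75
eef_pos: [413.8, 223.3, 35.4]
tool_rot: [180.0, -0.1, 30.8]
contact_force: [0.2, 0.7, -0.5]
width: 69.6
grasp_force: 0.0
t: 27.0
eef_pos: [411.5, 222.3, 74.2]
tool_rot: [-180.0, 0.2, 30.8]
contact_force: [-0.1, 0.1, -0.1]
width: 16.5
grasp_force: 58.5
```

```bash
python3 -m creep '[[[0,0,-0.8,0,0,0,1],[0.02,0.7,-0.3,0,0,0,1],[0.02,0.7,0,0,0,0,1],[0.03,0.8,0,0,0,0,1],[0.03,0.8,0,0,0,0,1],[0.03,0.8,0,0,0,0,1],[0.03,0.8,0,0,0,0,1],[0.03,0.7,0,0,0,0,1],[0.02,0.6,0,0,0,0,1],[0,0,0,0,0,0,1]]]' && python3 -m creep '[[[0,0,0,0,0,0,1],[0,0,0,0,0,0,1],[0,0,0,0,0,0,1],[0,0,0,0,0,0,1],[0,0,0,0,0,0,1],[0,0,0,0,0,0,1],[0,0,0,0,0,0,1],[0,0,0,0,0,0,1],[0,0,0,0,0,0,1],[0,0,0,0,0,0,1]]]'
python3 - <<'E'
from h import *
im,d,K,T=grab("wrist"); np.savez("w14.npz",im=im,d=d,K=K,T=T); cv2.imwrite("pics/w14.png",im[130:350,180:480].repeat(2,0).repeat(2,1)); P=pts(d,K,T); s=st(); p=s["eef_pos"]
print("top face",rng(P,p[:2]-np.array([2,1]),16,p[2]+25,p[2]+36),"cell+",rng(P,p[:2]-np.array([2,1]),12,p[2]+24,p[2]+45))
print("rings",rng(P,(540,22.5),25,36,46),"pin",rng(P,(540,22.5),7,47,60))
for n in("side","top"):
    im,d,K,T=grab(n); np.savez(f"{n}14.npz",im=im,d=d,K=K,T=T)
E
```

```text
t: 28.25
eef_pos: [542.1, 23.3, 119.1]
tool_rot: [180.0, -0.0, 30.7]
contact_force: [-0.2, 0.2, -0.7]
width: 16.7
grasp_force: 58.6
t: 29.5
eef_pos: [541.1, 24.5, 118.9]
tool_rot: [-180.0, 0.0, 30.8]
contact_force: [1.1, -1.1, -0.9]
width: 16.4
grasp_force: 58.6
{'t': 29.55, 'eef_pos': [541.13, 24.51, 118.84], 'tool_rot': [-180.0, 0.0, 30.77], 'contact_force': [0.52, -0.22, 0.14], 'width': 16.22, 'grasp_force': 58.59}
top face [1885, 541.0, 25.1, 28.5, 148.4, 154.6] cell+ [2370, 539.2, 23.6, 23.9, 148.6, 163.8]
rings [1697, 540.4, 23.1, 35.7, 40.1, 45.9] pin [85, 539.5, 23.0, 6.0, 52.0, 53.5]
```

View pics/w14.png

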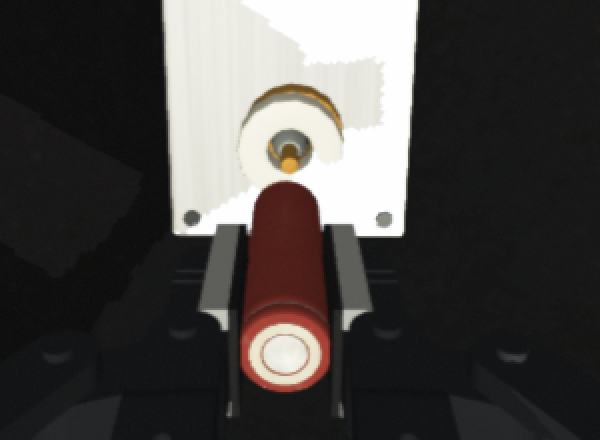

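The cell is held upright, with its top at crop (286,353) and its lower front edge at (286,185). Pin and rings are clear below at (290,160). I'll fit the cell's axis before lowering.

```bash
cat >> h.py <<'E'
def cell(f,ztop):
    from scipy.optimize import least_squares
    z=np.load(f); im,d,K,T=[z[k] for k in("im","d","K","T")]; P=pts(d,K,T); b,g,r=[im[...,i].astype(int) for i in range(3)]
    near=np.hypot(P[...,0]-540,P[...,1]-23)<25
    m=near&(r>1.6*g)&(r>1.6*b)&(r>30)&(P[...,2]<ztop-4)&(P[...,2]>ztop-64)
    m=cv2.erode(m.astype(np.uint8),np.ones((3,3)))>0; Q=P[m]; zr=ztop-65
    f=lambda v:np.hypot(Q[:,0]-v[0]-v[2]*(Q[:,2]-zr),Q[:,1]-v[1]-v[3]*(Q[:,2]-zr))-9
    s=least_squares(f,[540,23,0,0],loss="soft_l1"); print("bottom centre",s.x[:2].round(1),"tilt",s.x[2:].round(3),"n",len(Q),"rms",np.sqrt(np.mean(s.fun**2)).round(2))
    m=near&(im.min(-1)>110)&(abs(P[...,2]-ztop)<3); q=P[m]; print("cap",cv2.minEnclosingCircle(q[:,:2].astype(np.float32)),np.median(q[:,2]),"zmin",np.percentile(Q[:,2],1))
E
python3 - <<'E'
from h import *
cell("w14.npz",148.6); cell("side14.npz",148.6)
E
```

```text
bottom centre [538.6  23.6] tilt [-0.003  0.006] n 1876 rms 0.25
cap ((538.156982421875, 23.86022186279297), 7.569657802581787) 148.63310283850888 zmin 89.79565521034023
bottom centre [539.1  23. ] tilt [ 0.021 -0.056] n 64 rms 1.08
cap ((536.3836669921875, 20.386470794677734), 3.5834343433380127) 148.0437948669021 zmin 88.45240962301419
```

```bash
python3 -m creep '[[[0.01,0.03,0,0,0,0,1],[0,0,0.15,0,0,0,1],[0,0,0.2,0,0,0,1],[0,0,0.15,0,0,0,1],[0,0,0.15,0,0,0,1],[0,0,0.1,0,0,0,1],[0,0,0.1,0,0,0,1],[0,0,0.1,0,0,0,1],[0,0,0.05,0,0,0,1],[0,0,0,0,0,0,1]]]'
python3 - <<'E'
from h import *
im,d,K,T=grab("wrist"); np.savez("w15.npz",im=im,d=d,K=K,T=T); st(); cell("w15.npz",108.6)
E
```

```text
t: 30.9
eef_pos: [542.2, 23.8, 79.4]
tool_rot: [-180.0, -0.0, 30.8]
contact_force: [-2.0, -0.4, 6.7]
width: 16.5
grasp_force: 59.0
{'t': 30.95, 'eef_pos': [542.21, 23.8, 79.54], 'tool_rot': [-179.99, 0.0, 30.78], 'contact_force': [-2.57, 0.91, 5.71], 'width': 16.85, 'grasp_force': 59.0}
bottom centre [539.5  22.8] tilt [0.001 0.007] n 1843 rms 0.26
cap ((539.3221435546875, 22.964031219482422), 7.22505521774292) 109.28103989034996 zmin 49.6121780773436
```

```bash
python3 -m creep '[[[0,0,0.04,0,0,0,1],[0,0,0.04,0,0,0,1],[0,0,0.03,0,0,0,1],[0,0,0.02,0,0,0,1],[0,0,0.02,0,0,0,1],[0,0,0,0,0,0,1],[0,0,0,0,0,0,1],[0,0,0,0,0,0,1],[0,0,0,0,0,0,1],[0,0,0,0,0,0,1]]]'
python3 - <<'E'
from h import *
im,d,K,T=grab("wrist"); np.savez("w16.npz",im=im,d=d,K=K,T=T); st(); cell("w16.npz",104.5)
E
```

```text
t: 32.2
eef_pos: [542.5, 23.9, 75.2]
tool_rot: [-180.0, -0.0, 30.8]
contact_force: [-5.3, 0.8, 15.3]
width: 16.1
grasp_force: 60.4
{'t': 32.25, 'eef_pos': [542.49, 23.86, 75.17], 'tool_rot': [-179.99, -0.0, 30.77], 'contact_force': [-5.14, 0.77, 15.09], 'width': 16.76, 'grasp_force': 60.37}
bottom centre [539.5  22.8] tilt [0.005 0.009] n 1832 rms 0.25
cap ((546.5921630859375, 18.270259857177734), 15.754786491394043) 105.0510106582439 zmin 46.00608654441157
```

```bash
python3 -m creep '[[[0,0,0.02,0,0,0,1],[0,0,0.02,0,0,0,1],[0,0,0,0,0,0,1],[0,0,0,0,0,0,1],[0,0,0,0,0,0,1],[0,0,0,0,0,0,1],[0,0,0,0,0,0,1],[0,0,0,0,0,0,1],[0,0,0,0,0,0,1],[0,0,0,0,0,0,1]]]'
python3 - <<'E'
from h import *
im,d,K,T=grab("wrist"); np.savez("w17.npz",im=im,d=d,K=K,T=T); st(); cell("w17.npz",104.5); P=pts(d,K,T)
b=im.min(-1)>120; m=b&(np.hypot(P[...,0]-540,P[...,1]-23)<15)&(P[...,2]>100)&(P[...,2]<108); print("top z",np.median(P[m][:,2]))
print("rings",rng(P,(540,22.5),25,36,42))
im,d,K,T=grab("top"); P=pts(d,K,T); print("green",rng(P,(571,255),25,55,90))
E
```

```text
t: 33.5
eef_pos: [542.9, 23.9, 75.1]
tool_rot: [-180.0, -0.0, 30.8]
contact_force: [-7.7, -0.2, 23.7]
width: 16.4
grasp_force: 61.2
{'t': 33.55, 'eef_pos': [542.82, 23.92, 75.05], 'tool_rot': [-179.99, -0.01, 30.77], 'contact_force': [-6.91, 1.18, 22.38], 'width': 16.43, 'grasp_force': 61.23}
bottom centre [539.6  22.9] tilt [0.011 0.009] n 1796 rms 0.26
cap ((546.7884521484375, 18.028236389160156), 15.673356056213379) 104.94844132447403 zmin 45.8040753790955
top z 104.96120985111187
rings [1565, 540.6, 23.2, 35.7, 40.1, 42.0]
green [49, 572.0, 255.6, 19.1, 64.6, 67.8]
```

The stop is hard: force rose from 15 to 23 N while the tool moved about 0.1 mm. The cell is centred and upright, the rings are flat, and the green cell is untouched.

```bash
python3 -c "
from cell import manip
print(manip.job_done())"
```

```text
the job is handed in; nothing more can be done
None
```

I handed the job in at about 33.6 s, with the brass and white rings home on the post and the red cell gripped, centred and pressed on the white ring with about 23 N; the green cell is still standing in place, and no verdict was returned.

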